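# Reset the bench interlock with its key

### The arm

A 7-joint arm with a two-finger parallel gripper is mounted at the origin on a cart in front of the work surface, level with it; the furniture and walls round the work are solid. World frame = base frame: x ahead of the robot, y to its left, z up, the work surface at z = 0. Lengths are in m, angles in rad, forces in N, time in s.
With the tool pointing down it reaches from about 0.4 to 0.875 m from the base axis. Payload 19.3 kg.
Tool frame: the origin (TCP) lies between the finger pads; the fingertips stand 17 mm ahead of it and the grasp point (between the pads) lies 2 mm behind it (bot.tips_ahead is the z of the fingertips in the tool frame, in m); z points along the fingers, y is the direction in which the jaws open and shut (so a half turn about z gives the same grasp; the last joint's range is limited). The gripper opens to 85 mm and grips with 20 to 120 N. Pads are 22 mm wide; open, the fingers measure 114 mm over their backs; the gripper's body (76 mm by 85 mm) begins 54 mm behind the grasp point. The pads swing forward as they close: fully open they stand 13 mm farther back than shut.
Start: joints at [1.125, 0.521, -0.036, 1.599, 0.021, 1.021, -0.113], TCP at [0.229, -0.581, 0.248] pointing down, gripper open.
Joint ranges: [-2.91, 2.91], [-0.3, 2.13], [-1.5, 1.42], [0.17, 2.43], [-1.26, 4.41], [0.16, 1.93], [-2.52, 2.52]. Speed limits (rad/s): [1.89, 1.89, 2.39, 2.39, 3.01, 3.01, 3.01].

### API

Orientations are given as [roll, pitch, yaw] about the fixed x, y, z axes, in that order (R = Rz(yaw) Ry(pitch) Rx(roll)).
In Python, from workcell import telemetry, cams, job, bot gives the robot as it stands.
- The arm moves only by the tool arm_command, never from a script. Its argument "deltas" is a list of rows, each a list of 7 numbers: the opening, from -1 (shut) to 1 (fully open), so that 0 is half open, then the shift along the tool's x, y, z normalised to -1 to 1, where 1 is 150 mm, then the turn, a rotation vector about the tool's x, y, z normalised to -1 to 1, where 1 is 45 degrees. In form: [[hand, tx, ty, tz, rx, ry, rz], ...]. A call has 1 to 8 rows; each row is the pose to reach, as a shift and turn from the pose commanded when the call began, along the tool's axes at that moment; what a row does not reach only later rows make up. A row lasts 1/8 s, in which the tool goes at most 62.5 mm and 10.7 degrees, less where a joint would pass 70% of its speed; a pose out of reach is approached as far as the arm can. A call with a number of a shift or a turn outside -1 to 1 is refused whole. A call with a gripper value outside its range is refused whole. The fingers move at their own pace and stop on an object; "newtons" is the grip in N (left out, the last holds). Time passes only in rows, so rows that repeat a pose let the fingers close. It gives the time, the measured TCP pose, the force and the opening at its end, in the units of the state.
- telemetry.observe(): the state, without advancing time (a new reading comes with each control period).
- cams.grab_frame(name): name is "scene" or "top" or "wrist"; returns the picture (400x640x3 uint8, blue, green, red); there is no depth.
- cams.get_calibration(name): a dict with "fx", "fy", "cx", "cy" (pixels), "k1" (the pictures are not rectified: a ray, as slopes to the right and down, at radius r is drawn at 1 + k1 r^2 times it, then the intrinsics apply), "R" (3x3) and "t" (3): a world point X has camera coordinates R X + t. Camera axes: x right, y down, z forward; pixel columns grow to the right and rows downward; lengths in m; the calibration is good to about 2 mm. A picture is of the moment at which its call begins: read the wrist's pose just before it. get_calibration takes no time and is no camera call; for the wrist camera it gives the pose at the moment of the call.
- job.job_done(): hands the job in, once; it reports no verdict.
The state is a dict: "clock": time; "qpos": joint angles; "qd": joint speeds; "joint_efforts": joint torques, N m; "position": TCP position; "tool_rot": TCP orientation; "force": force on the tool from outside, world axes, zero at the start; "moment": the same for the moment, N m; "grip_width": finger opening in m.
Only numpy, scipy, OpenCV 4.12 (cv2) and the standard library are available. Lean on these libraries where they do the work, as an engineer would, in place of code of your own. Each camera call takes 0.05 s, during which the arm holds its last target.

### The job

Reset the bench interlock: take the red-handled key from its wooden stand and push it fully home into the slot on top of the grey key box. Turn it clockwise (seen from above) until it comes up firmly against the sprung stop, but do not force it past that, then turn it back to where it went in, draw it out and put it back in its stand, all the way down, and let go. Be gentle with key and lock, and leave everything else where it is.

Things in the scene. Friction and masses are not known exactly. Their poses are not given: they have to be found in the camera images.
- key: Loose steel key, 90 g, upright in the slot of the wooden stand at the start. Origin on its axis at the underside of its round collar (diameter 28, 4 thick), which rests on the stand or the key box when the key is fully home. z up along the axis, x along the width of bow and bit. The key and both slots look the same after half a turn: either way round will do.
- key_bow (a point): Centre of the key's red bow, the part to grasp: a flat block 36 (x) by 9 (y) by 30 high, from 12 to 42 above the key's origin; this point is 27 above the origin. Axes as for the key. Pinch it across its 9 mm thickness.
- key_bit (a point): Centre of the key's flat steel bit, 18 below the key's origin: 28 (x) by 5 (y) by 20 high, from 8 to 28 below the origin. Between it and the collar runs a shaft of diameter 6, 8 long. Hidden when the key is home. More than 60 N between key and lock, summed over all contacts, counts as rough.
- key_face (a point): Centre of the key slot in the top face of the grey key box (120 x 92 mm, fixed, turned by up to 0.35 rad), 60 above the bench, on the lock's axis. x along the slot, z up. The slot is 30.4 (x) by 7.4 (y), 1.2 clear of the bit all round, chamfered 2.5, through an 8 mm thick face. Key fully home: collar on this face.
- keyway (a point): Lock axis inside the box, 18 below key_face. Only with the collar on the face does the key turn; the bit is then caught below until turned back to within 0.08 rad of the slot. A sprung stop hides 0.55 to 1.25 rad clockwise, different every time, found only by feel: about 0.03 N m turns the key, at the stop the moment jumps to 0.12 N m and grows 0.8 N m per rad.
- key_rotor (a joint): Angle of the lock's rotor, which the bit drives with about 0.07 rad of play either way: 0 = home, in line with the slot (rigid end stop), growing clockwise seen from above. It stays where it is left.
- stop_give (a joint): How far (rad) the key has pushed the hidden sprung stop back: 0 until the key reaches it, springs back when the key leaves it. Pressed back 0.03 to 0.13 rad (0.14 to 0.22 N m plus that 0.03) is firmly against the stop; 0.18 is its rigid end, over-forced.
- stand_face (a point): Centre of the slot in the top of the wooden key stand (70 x 50 mm on a 90 x 66 foot, fixed, turned by up to 0.5 rad), 40 above the bench. x along the slot, z up. The slot is 34 (x) by 11 (y), 34 deep, chamfered 2. The key is all the way down with its collar on this face.
- screw_cup: Red plastic cup with screws, 73 across, 75 high, a bystander; origin under its centre.
- flange_nut: Dark flanged nut, 46 across, 22 high, a bystander; origin under its centre.
- tip_tin: Small grey tin with contact tips, 62 across, 50 high, a bystander; origin under its centre.
Not all that is in view belongs to the job. Leave any turquoise look-alike of the part that bears key_face alone.

How it is judged:
On the way, in this order (a step that is already met when the one before it is completed fails the run):
1. the key is fully home in the key box, collar on the face (z of key in the frame of key_face below 0.0035 m and horizontal distance between key and key_face below 0.005 m and value of joint key_rotor below 0.2 rad), for 0.1 s.
2. the key is turned firmly against the sprung stop (value of joint stop_give above 0.025 rad and value of joint key_rotor above 0.35 rad and z of key in the frame of key_face below 0.0035 m and horizontal distance between key and key_face below 0.005 m), for 0.1 s.
3. the key is turned back in line with the slot, still in the lock (value of joint key_rotor below 0.2 rad and z of key in the frame of key_face below 0.012 m), for 0.1 s.
4. the key is drawn out, the rotor left at home (z of key in the frame of key_face above 0.03 m and value of joint key_rotor below 0.2 rad), for 0.1 s.
At the end, for the whole second after the job is handed in: The key is back in its stand, released and at rest, upright within 0.12 rad, collar within 4 mm of the stand's top and its axis within 8 mm of the slot's centre; the rotor is home within 0.2 rad (z of key in the frame of stand_face below 0.004 m and horizontal distance between key and stand_face below 0.008 m and angle between key's own z axis and vertical below 0.12 rad and linear speed of key below 0.02 m/s and value of joint key_rotor below 0.2 rad); the robot touches nothing.
It fails at once if the key is forced: contact force on the lock above 60 N (contact force between key and key_box above 60 N).
It fails at once if the sprung stop is forced towards its rigid end (more than 0.16 rad) (value of joint stop_give above 0.16 rad).
It fails at once if a bystander is moved more than 20 mm (distance of any of screw_cup, flange_nut, tip_tin from where it was at the start of the episode above 0.02 m).
It also fails if it takes over 72 s, if anything falls off the work surface, if the arm or the gripper's body presses on something with over 40 N, if the wrist force passes 120 N, or if a joint passes its speed limit or range.

## Working session

There is one attempt and no reset: what is moved stays moved. The work goes in short steps, Python scripts to look and compute and a tool call to move; the robot and the scene stay as the last step left them, time stands still between calls to the robot, and variables do not carry over. Pictures are saved under pics/ and viewed, and the job is handed in when it is done.

Besides the shell and the picture viewer there is one more tool, called after "Call:" by a JSON object that holds its "api" and its "payload", one argument or row to a line. arm_command: Moves the arm, as the interface text tells. Its arguments: {"type":"object","properties":{"deltas":{"type":"array","items":{"type":"array","items":{"type":"number"}}},"newtons":{"type":"number"}},"required":["deltas"]}

```bash
mkdir -p pics; ls; python3 - <<'E'
from workcell import telemetry,cams,job,bot
import cv2
print(telemetry.observe())
for n in("scene","top","wrist"):
    c=cams.get_calibration(n);print(n,c)
    cv2.imwrite(f"pics/{n}0.png",cams.grab_frame(n))
E
```

```text
pics
{'clock': 0.0, 'qpos': array([ 1.12481475,  0.52203636, -0.03631071,  1.59999479,  0.02117668,
        1.02108113, -0.11276836]), 'qd': array([ 1.21952563e-04, -5.92945621e-04, -2.68351360e-05, -1.18496680e-03,
       -9.33335112e-04,  7.56715832e-04, -3.81710772e-04]), 'joint_efforts': array([ 5.07363748e-04, -9.27119064e+01,  1.97984509e+00, -3.69944322e+01,
        1.77132612e-02,  8.25872499e-03, -1.27956368e-04]), 'position': array([ 0.22922523, -0.58111336,  0.2477167 ]), 'tool_rot': array([-3.14045918e+00,  6.86358116e-05,  3.75776381e-01]), 'force': array([ 0.26381597, -0.42995309, -0.30117161]), 'moment': array([0.05398222, 0.0344801 , 0.0381974 ]), 'grip_width': 0.08525006972129598}
scene {'fx': 486.8293908276632, 'fy': 486.8293908276632, 'cx': 328.21675554362196, 'cy': 202.20289872854272, 'k1': -0.12078306028951308, 'R': array([[-0.87973271,  0.47532765, -0.01157495],
       [ 0.38678982,  0.70128526, -0.59882603],
       [-0.27652123, -0.53128392, -0.80079548]]), 't': array([ 0.45207824, -0.17738843,  1.80713191])}
top {'fx': 393.9397191776242, 'fy': 393.9397191776242, 'cx': 329.23404434614156, 'cy': 196.88530720134148, 'k1': -0.01149851776377333, 'R': array([[ 0.00173449, -0.99999798, -0.00102042],
       [-0.99565547, -0.00163195, -0.09309948],
       [ 0.09309763,  0.00117747, -0.99565629]]), 't': array([0.02586725, 0.5391511 , 1.04283898])}
wrist {'fx': 358.2304892978194, 'fy': 358.2304892978194, 'cx': 320.48312141588684, 'cy': 199.421919535882, 'k1': -0.0005581765068999302, 'R': array([[ 3.67545370e-01, -9.30005533e-01, -3.30833086e-04],
       [-8.83381271e-01, -3.49230279e-01,  3.12531187e-01],
       [-2.90771270e-01, -1.14577139e-01, -9.49907442e-01]]), 't': array([-0.62530015, -0.04185781,  0.38019541])}
```

View pics/scene0.png

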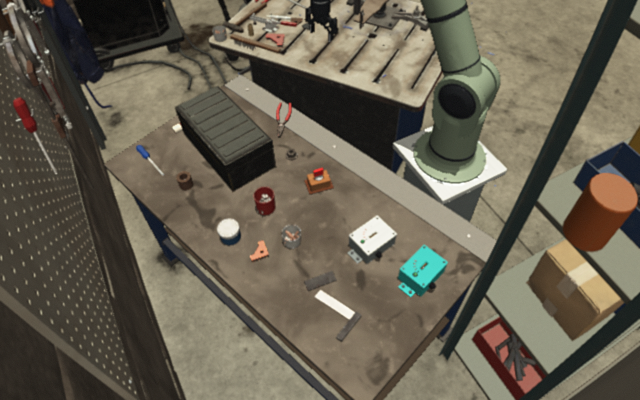

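View pics/top0.png

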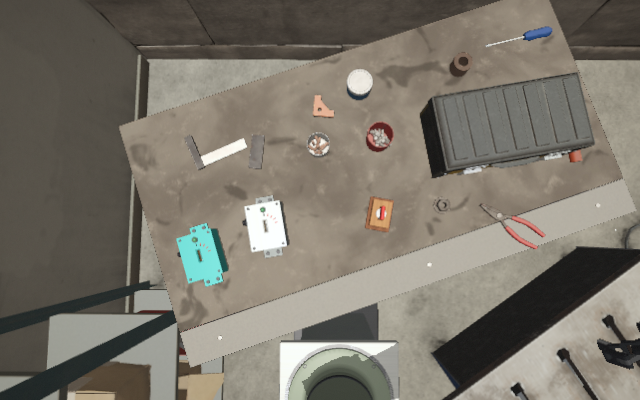

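View pics/wrist0.png

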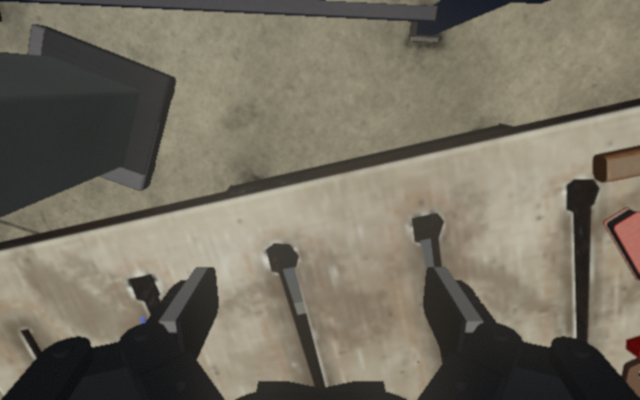

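```bash
cat > h.py <<'E'
import numpy as np,cv2
from workcell import telemetry,cams,job,bot
def ray(c,u,v):
    p=np.array([(u-c['cx'])/c['fx'],(v-c['cy'])/c['fy']])
    q=p.copy()
    for _ in range(20): q=p/(1+c['k1']*(q@q))
    d=c['R'].T@np.array([q[0],q[1],1]); o=-c['R'].T@c['t']
    return o,d
def onz(c,u,v,z):
    o,d=ray(c,u,v); return o+d*(z-o[2])/d[2]
def proj(c,X):
    x=c['R']@np.asarray(X)+c['t']; s=x[:2]/x[2]; s=s*(1+c['k1']*(s@s))
    return np.array([c['fx']*s[0]+c['cx'],c['fy']*s[1]+c['cy']])
def crop(img,x0,x1,y0,y1,k,name):
    cv2.imwrite('pics/'+name,cv2.resize(img[y0:y1,x0:x1],None,fx=k,fy=k,interpolation=cv2.INTER_CUBIC))
E
python3 - <<'E'
from h import *
im=cv2.imread('pics/top0.png')
crop(im,230,300,185,265,7,'box0.png');crop(im,355,405,190,240,10,'st0.png')
c=cams.get_calibration('top')
print(onz(c,265,226,.06),onz(c,380,213,.04),onz(c,383,213,.08), onz(c,200,255,.06),onz(c,441,205,.02))
E
```

```text
[0.45938131 0.19397544 0.06      ] [ 0.49483603 -0.10851969  0.04      ] [ 0.49274379 -0.11109346  0.08      ] [0.3840533  0.36135272 0.06      ] [ 0.51791369 -0.27734361  0.02      ]
```

View pics/box0.png

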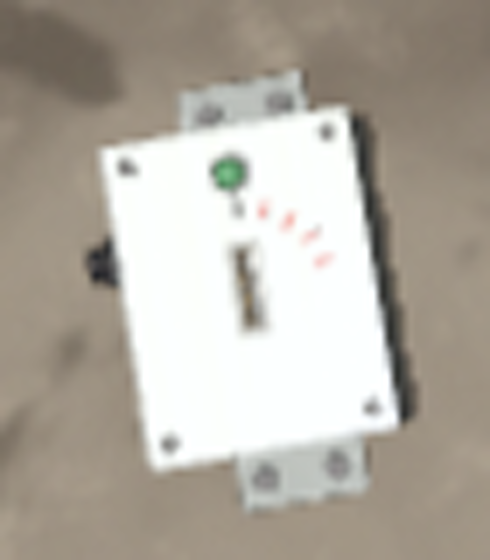

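View pics/st0.png

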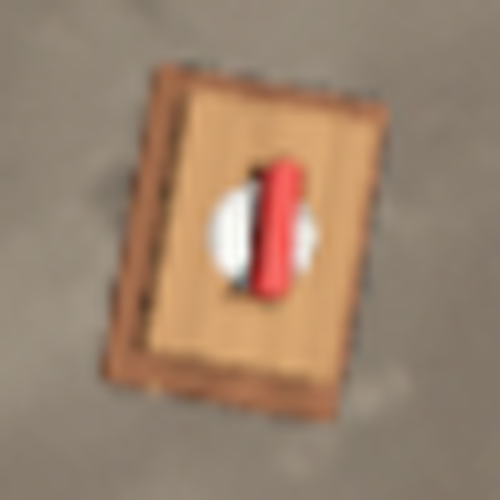

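```bash
cat >> h.py <<'E'
from scipy.spatial.transform import Rotation as Rn
def rot(rpy): return Rn.from_euler('xyz',rpy)
def delta(p,rpy,p2,rpy2):
    A=rot(rpy);B=rot(rpy2)
    s=A.inv().apply(np.asarray(p2)-p)/.15
    w=(A.inv()*B).as_rotvec()/(np.pi/4)
    return np.r_[s,w]
def where(h=1):
    s=telemetry.observe();print('t',round(s['clock'],2),'p',s['position'].round(4),'rpy',s['tool_rot'].round(4),'F',s['force'].round(1),'M',s['moment'].round(3),'w',round(s['grip_width'],4),'q',s['qpos'].round(2));return s
def plan(pts,p=None,rpy=None):
    s=telemetry.observe()
    if p is None:p=s['position'];rpy=s['tool_rot']
    for p2,r2 in pts:
        print(delta(p,rpy,p2,r2).round(3)); p,rpy=np.array(p2),r2
E
python3 - <<'E'
from h import *
s=where()
p=s['position'];c=cams.get_calibration('wrist');A=rot(s['tool_rot'])
print('cam in tool',A.inv().apply(-c['R'].T@c['t']-p), A.inv().apply(c['R'][2]))
tgt=np.array([.493,-.110,.25]);y0=.376;y1=3.046
plan([(p+(tgt-p)*k/4,[np.pi,0,y0+(y1-y0)*k/4]) for k in(1,2,3,4)])
E
```

```text
t 0.15 p [ 0.2293 -0.5812  0.2479] rpy [-3.1408e+00  1.0000e-04  3.7580e-01] F [ 0.  -0.1  1. ] M [-0.027 -0.044  0.038] w 0.0853 q [ 1.12  0.52 -0.04  1.6   0.02  1.02 -0.11]
cam in tool [ 0.07942426  0.00053144 -0.12622534] [-3.12472234e-01  7.88191660e-04  9.49926567e-01]
[ 0.697 -0.569 -0.003 -0.001 -0.    -0.85 ]
[ 0.9   -0.015 -0.004  0.     0.    -0.85 ]
[ 0.716  0.545 -0.004 -0.     0.    -0.85 ]
[ 0.225  0.871 -0.004  0.     0.    -0.85 ]
```

Call:
{"api": "arm_command", "payload": {
  "deltas": [
    [1, 0.7, -0.57, 0, 0, 0, -0.85],
    [1, 0.7, -0.57, 0, 0, 0, -0.85],
    [1, 0.7, -0.57, 0, 0, 0, -0.85],
    [1, 0.7, -0.57, 0, 0, 0, -0.85]
  ]
}}

```text
clock: 0.65
position: [0.2965, -0.4622, 0.2484]
tool_rot: [3.142, -0.0, 1.05]
force: [-0.1, -0.5, 0.0]
grip_width: 0.0854
```

Call:
{"api": "arm_command", "payload": {
  "deltas": [
    [1, 0.9, -0.015, 0, 0, 0, -0.85],
    [1, 0.9, -0.015, 0, 0, 0, -0.85],
    [1, 0.9, -0.015, 0, 0, 0, -0.85],
    [1, 0.9, -0.015, 0, 0, 0, -0.85]
  ]
}}

```text
clock: 1.15
position: [0.3623, -0.3444, 0.2484]
tool_rot: [3.142, -0.0, 1.718]
force: [0.5, -0.8, 0.4]
grip_width: 0.0854
```

Call:
{"api": "arm_command", "payload": {
  "deltas": [
    [1, 0.716, 0.545, 0, 0, 0, -0.85],
    [1, 0.716, 0.545, 0, 0, 0, -0.85],
    [1, 0.716, 0.545, 0, 0, 0, -0.85],
    [1, 0.716, 0.545, 0, 0, 0, -0.85]
  ]
}}

```text
clock: 1.65
position: [0.4281, -0.2266, 0.2483]
tool_rot: [3.141, -0.0, 2.386]
force: [-0.1, -0.2, -0.3]
grip_width: 0.0855
```

Call:
{"api": "arm_command", "payload": {
  "deltas": [
    [1, 0.225, 0.87, 0, 0, 0, -0.85],
    [1, 0.225, 0.87, 0, 0, 0, -0.85],
    [1, 0.225, 0.87, 0, 0, 0, -0.85],
    [1, 0.225, 0.87, 0, 0, 0, -0.85],
    [1, 0.225, 0.87, 0, 0, 0, -0.85]
  ]
}}

```text
clock: 2.28
position: [0.4933, -0.1102, 0.2481]
tool_rot: [3.141, -0.001, 3.045]
force: [-0.3, -0.8, 0.2]
grip_width: 0.0855
```

```bash
python3 - <<'E'
from h import *
where();c=cams.get_calibration('wrist');im=cams.grab_frame('wrist')
cv2.imwrite('pics/w1.png',im); np.save('w1c.npy',c,allow_pickle=True)
print(proj(c,[.493,-.11,.04]))
E
```

```text
t 2.27 p [ 0.4933 -0.1102  0.2481] rpy [ 3.1413e+00 -5.0000e-04  3.0454e+00] F [-0.3 -0.8  0.2] M [ 0.007  0.011 -0.021] w 0.0855 q [ 0.71  0.42 -0.79  1.88  0.36  0.98  1.23]
[321.59889311 170.20370691]
```

View pics/w1.png

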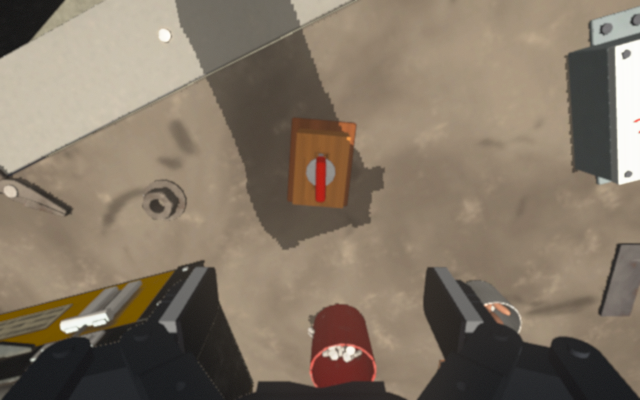

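```bash
cat >> h.py <<'E'
def redkey(im,c,z,roi=None,kind='bow'):
    hsv=cv2.cvtColor(im,cv2.COLOR_BGR2HSV)
    if kind=='bow': m=((hsv[...,0]<6)|(hsv[...,0]>174))&(hsv[...,1]>190)&(hsv[...,2]>90)
    if kind=='collar': m=(hsv[...,1]<60)&(hsv[...,2]>90)
    if kind=='dark': m=(hsv[...,2]<130)
    m=m.astype(np.uint8)
    if roi: x0,x1,y0,y1=roi; k=np.zeros_like(m);k[y0:y1,x0:x1]=1;m&=k
    n,l,s,cc=cv2.connectedComponentsWithStats(m); i=1+np.argmax(s[1:,4])
    cn=max(cv2.findContours((l==i).astype(np.uint8),cv2.RETR_EXTERNAL,cv2.CHAIN_APPROX_NONE)[0],key=len)
    return m,cc[i],s[i],cv2.minAreaRect(cn),cn
E
python3 - <<'E'
from h import *
im=cv2.imread('pics/w1.png');c=np.load('w1c.npy',allow_pickle=True).item()
roi=(285,365,110,215)
for k in('bow','collar'):
    m,cc,s,r,cn=redkey(im,c,0,roi,k); print(k,cc,s,r)
    b=cv2.boxPoints(r)
    for z in (.082,.044): print(z,onz(c,*cc,z),[onz(c,*q,z)[:2].round(4) for q in b])
crop(im,280,370,105,220,6,'w1c.png')
E
```

```text
bow [320.25626741 180.11420613] [316 157   9  45 359] ((320.0, 179.0), (8.0, 44.0), 0.0)
0.082 [ 0.49143637 -0.11108161  0.082     ] [array([ 0.5096, -0.1165]), array([ 0.4714, -0.1127]), array([ 0.4721, -0.1061]), array([ 0.5102, -0.1097])]
0.044 [ 0.50156476 -0.11210675  0.044     ] [array([ 0.5221, -0.1182]), array([ 0.479 , -0.1139]), array([ 0.4797, -0.1065]), array([ 0.5228, -0.1105])]
collar [311.13855422 171.36746988] [306 159  10  26 166] ((310.3179016113281, 171.32467651367188), (8.561727523803711, 25.066835403442383), 2.726310968399048)
0.082 [ 0.48317547 -0.11795599  0.082     ] [array([ 0.4933, -0.1239]), array([ 0.472 , -0.1205]), array([ 0.4731, -0.1135]), array([ 0.4944, -0.1167])]
0.044 [ 0.49223008 -0.11987467  0.044     ] [array([ 0.5037, -0.1265]), array([ 0.4796, -0.1228]), array([ 0.4808, -0.1149]), array([ 0.5049, -0.1184])]
```

View pics/w1c.png

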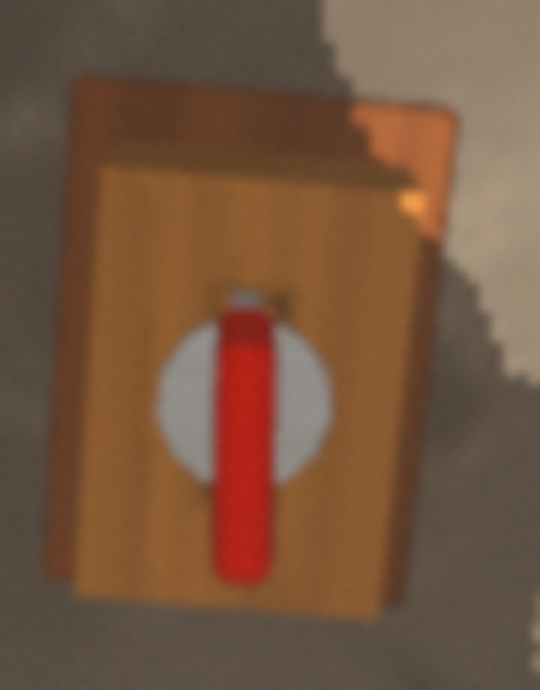

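```bash
python3 - <<'E'
from h import *
c=np.load('w1c.npy',allow_pickle=True).item()
f=lambda x,y:((x+.5)/6-.5+280,(y+.5)/6-.5+105)
print('collar',onz(c,*f(244.5,405),.044))
a=onz(c,*f(245,340),.082);b=onz(c,*f(242,583),.082);print('bow',a,b,(a+b)/2,np.linalg.norm(a-b),np.arctan2(*(b-a)[[1,0]]))
P=[onz(c,*f(*q),.04) for q in((99,168),(420,190),(380,618),(75,597))];print(np.mean(P,0),[np.linalg.norm(P[i]-P[i-1]).round(4) for i in range(4)],[np.arctan2(*(P[j]-P[i])[[1,0]]) for i,j in((0,3),(1,2))])
t=cams.get_calibration('top'); g=lambda x,y:((x+.5)/10-.5+355,(y+.5)/10-.5+190)
print('top: collar',onz(t,*g(264,238),.044),'bow',onz(t,*g(278,228),.082))
E
```

```text
collar [ 0.49374985 -0.11128311  0.044     ]
bow [ 0.47534439 -0.10940283  0.082     ] [ 0.51056247 -0.11321154  0.082     ] [ 0.49295343 -0.11130718  0.082     ] 0.0354234243590899 -0.10772767791861575
[ 0.49389625 -0.11150503  0.04      ] [np.float64(0.0701), np.float64(0.0497), np.float64(0.0703), np.float64(0.0503)] [np.float64(-0.1729298033651254), np.float64(-0.1641637542346681)]
top: collar [ 0.49370047 -0.11051984  0.044     ] bow [ 0.49429902 -0.10917805  0.082     ]
```

```bash
python3 - <<'E'
from h import *
where();r=[np.pi,0,3.034]
plan([([.4936,-.1112,.110],r),([.4936,-.1112,.068],r)])
E
```

```text
t 2.33 p [ 0.4933 -0.1104  0.2481] rpy [ 3.1415e+00 -3.0000e-04  3.0433e+00] F [-0.  -0.3 -0.3] M [-0.008  0.045  0.019] w 0.0854 q [ 0.71  0.42 -0.79  1.88  0.36  0.98  1.23]
[-0.003 -0.006  0.921  0.    -0.     0.012]
[ 0.   -0.    0.28  0.    0.    0.  ]
```

Call:
{"api": "arm_command", "payload": {
  "deltas": [
    [0.2, -0.003, -0.006, 0.3, 0, 0, 0.012],
    [0.2, -0.003, -0.006, 0.6, 0, 0, 0.012],
    [0.2, -0.003, -0.006, 0.85, 0, 0, 0.012],
    [0.2, -0.003, -0.006, 0.92, 0, 0, 0.012],
    [0.2, -0.003, -0.006, 0.92, 0, 0, 0.012]
  ],
  "newtons": 40
}}

```text
clock: 2.95
position: [0.494, -0.111, 0.1107]
tool_rot: [3.142, -0.0, 3.036]
force: [0.2, 0.7, 0.8]
grip_width: 0.0515
```

```bash
python3 - <<'E'
from h import *
where();r=[np.pi,0,3.034]
plan([([.4936,-.1112,.068],r)])
cv2.imwrite('pics/w2.png',cams.grab_frame('wrist'))
E
```

```text
t 2.95 p [ 0.494  -0.111   0.1107] rpy [ 3.1416e+00 -1.0000e-04  3.0356e+00] F [0.2 0.7 0.8] M [-0.019 -0.039  0.08 ] w 0.0515 q [ 0.59  0.62 -0.66  2.    0.57  0.72  1.05]
[ 0.002 -0.001  0.285  0.    -0.     0.002]
```

View pics/w2.png

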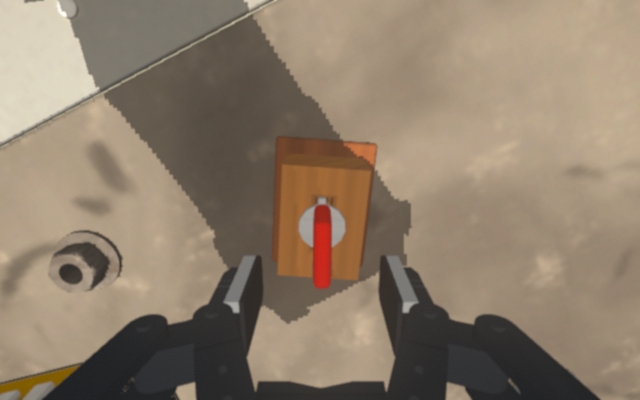

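Call:
{"api": "arm_command", "payload": {
  "deltas": [
    [0.2, 0, 0, 0.15, 0, 0, 0.002],
    [0.2, 0, 0, 0.285, 0, 0, 0.002],
    [0.2, 0, 0, 0.285, 0, 0, 0.002],
    [-1, 0, 0, 0.285, 0, 0, 0.002],
    [-1, 0, 0, 0.285, 0, 0, 0.002],
    [-1, 0, 0, 0.285, 0, 0, 0.002],
    [-1, 0, 0, 0.285, 0, 0, 0.002],
    [-1, 0, 0, 0.285, 0, 0, 0.002]
  ],
  "newtons": 60
}}

```text
clock: 4.0
position: [0.4943, -0.1112, 0.0685]
tool_rot: [-3.141, 0.001, 3.035]
force: [-2.3, -0.2, 12.4]
grip_width: 0.0082
```

```bash
python3 - <<'E'
from h import *
where()
cv2.imwrite('pics/w3.png',cams.grab_frame('wrist'))
E
```

```text
t 4.0 p [ 0.4943 -0.1112  0.0685] rpy [-3.1411e+00  1.3000e-03  3.0349e+00] F [-2.3 -0.2 12.4] M [-0.128  0.502  0.016] w 0.0082 q [ 0.54  0.68 -0.6   2.02  0.64  0.63  0.98]
```

View pics/w3.png

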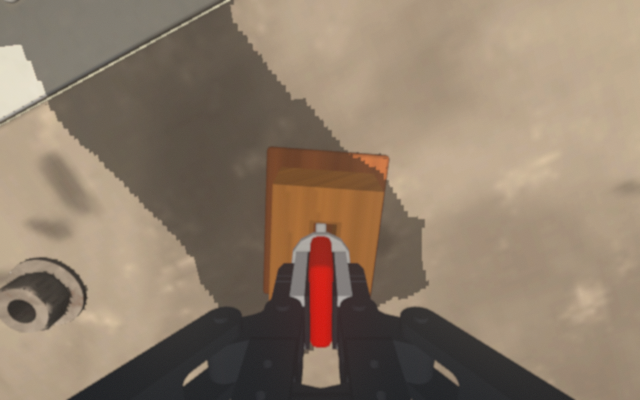

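Call:
{"api": "arm_command", "payload": {
  "deltas": [
    [-1, 0, 0, -0.05, 0, 0, 0],
    [-1, 0, 0, -0.15, 0, 0, 0],
    [-1, 0, 0, -0.3, 0, 0, 0],
    [-1, 0, 0, -0.55, 0, 0, 0],
    [-1, 0, 0, -0.8, 0, 0, 0],
    [-1, 0, 0, -1, 0, 0, 0],
    [-1, 0, 0, -1, 0, 0, 0]
  ]
}}

```text
clock: 4.92
position: [0.4946, -0.1111, 0.2203]
tool_rot: [-3.141, 0.004, 3.035]
force: [1.6, -0.5, -0.7]
grip_width: 0.0084
```

```bash
python3 - <<'E'
from h import *
s=where();p=s['position'];tgt=np.array([.459,.194,.24]);y0=s['tool_rot'][2];y1=3.317
plan([(p+(tgt-p)*k/3,[np.pi,0,y0+(y1-y0)*k/3]) for k in(1,2,3)])
E
```

```text
t 4.92 p [ 0.4946 -0.1111  0.2203] rpy [-3.1408  0.0037  3.035 ] F [ 1.6 -0.5 -0.7] M [-0.006  0.051 -0.038] w 0.0084 q [ 0.69  0.46 -0.77  1.91  0.4   0.93  1.19]
[ 0.151  0.666 -0.045 -0.001  0.005 -0.12 ]
[ 0.088  0.677 -0.044 -0.     0.    -0.12 ]
[ 0.024  0.682 -0.044  0.     0.    -0.12 ]
```

Call:
{"api": "arm_command", "payload": {
  "deltas": [
    [-1, 0.075, 0.33, -0.045, 0, 0.005, -0.12],
    [-1, 0.15, 0.67, -0.045, 0, 0.005, -0.12],
    [-1, 0.15, 0.67, -0.045, 0, 0.005, -0.12]
  ]
}}

```text
clock: 5.3
position: [0.4814, -0.0052, 0.2246]
tool_rot: [3.141, -0.004, 3.135]
force: [-0.0, -1.4, -1.1]
grip_width: 0.0081
```

Call:
{"api": "arm_command", "payload": {
  "deltas": [
    [-1, 0.088, 0.67, -0.045, 0, 0, -0.12],
    [-1, 0.088, 0.67, -0.045, 0, 0, -0.12],
    [-1, 0.088, 0.67, -0.045, 0, 0, -0.12]
  ]
}}

```text
clock: 5.68
position: [0.4696, 0.0942, 0.2313]
tool_rot: [3.14, -0.004, -3.056]
force: [0.0, -0.4, -0.3]
grip_width: 0.0081
```

Call:
{"api": "arm_command", "payload": {
  "deltas": [
    [-1, 0.024, 0.34, -0.045, 0, 0, -0.12],
    [-1, 0.024, 0.68, -0.045, 0, 0, -0.12],
    [-1, 0.024, 0.68, -0.045, 0, 0, -0.12],
    [-1, 0.024, 0.68, -0.045, 0, 0, -0.12],
    [-1, 0.024, 0.68, -0.045, 0, 0, -0.12]
  ]
}}

```text
clock: 6.3
position: [0.4586, 0.1917, 0.2377]
tool_rot: [3.141, -0.004, -2.967]
force: [-0.2, -0.3, -0.6]
grip_width: 0.0083
```

```bash
python3 - <<'E'
from h import *
where();c=cams.get_calibration('wrist');im=cams.grab_frame('wrist')
cv2.imwrite('pics/w4.png',im); np.save('w4c.npy',c,allow_pickle=True)
print(proj(c,[.459,.194,.06]))
crop(im,260,380,80,240,4,'w4c.png')
E
```

```text
t 6.3 p [0.4586 0.1917 0.2377] rpy [ 3.1414 -0.0043 -2.9675] F [-0.2 -0.3 -0.6] M [ 0.017 -0.055 -0.009] w 0.0083 q [ 0.17  0.46 -0.9   1.91  0.43  0.99  0.82]
[323.86817796 180.54724917]
```

View pics/w4.png

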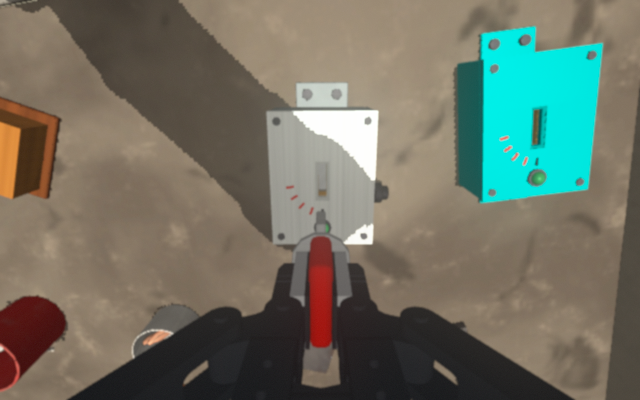

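View pics/w4c.png

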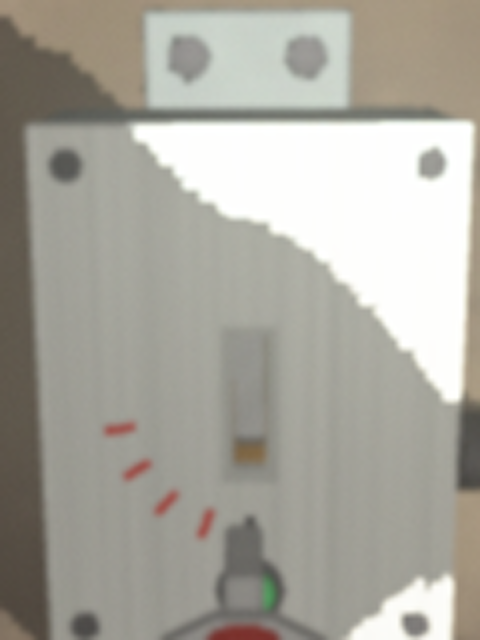

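```bash
python3 - <<'E'
from h import *
c=np.load('w4c.npy',allow_pickle=True).item()
f=lambda x,y:((x+.5)/4-.5+260,(y+.5)/4-.5+80)
P=[onz(c,*f(*q),.06) for q in((222.5,328),(273,328),(277,481),(221,481))]
print('slot',np.mean(P,0),[np.linalg.norm(P[i]-P[i-1]).round(4) for i in range(4)],[np.arctan2(*(P[j]-P[i])[[1,0]]) for i,j in((0,3),(1,2))])
P=[onz(c,*f(*q),.06) for q in((65,165),(431,163),(414,624),(84,626))]
print('screws',np.mean(P,0),[np.linalg.norm(P[i]-P[i-1]).round(4) for i in range(4)],[np.arctan2(*(P[j]-P[i])[[1,0]]) for i,j in((0,3),(1,2),(1,0),(2,3))])
im=cv2.imread('pics/top0.png');t=cams.get_calibration('top')
g=lambda x,y:((x+.5)/7-.5+230,(y+.5)/7-.5+185)
P=[onz(t,*g(*q),.06) for q in((101,150),(347,107),(398,424),(155,468))]
print('top box',np.mean(P,0),[np.linalg.norm(P[i]-P[i-1]).round(4) for i in range(4)],[np.arctan2(*(P[i]-P[j])[[1,0]]) for i,j in((0,3),(1,2))], onz(t,*g(249,289),.06))
crop(cv2.imread('pics/w4.png'),260,380,200,400,4,'w4k.png')
E
```

```text
slot [0.45979749 0.19222818 0.06      ] [np.float64(0.0347), np.float64(0.0109), np.float64(0.0347), np.float64(0.0125)] [np.float64(0.16057346109939044), np.float64(0.2067415361157081)]
screws [0.4598879  0.19226397 0.06      ] [np.float64(0.1044), np.float64(0.0763), np.float64(0.1043), np.float64(0.0761)] [np.float64(0.17853866421143055), np.float64(0.17721718400810052), np.float64(-1.3906765114966935), np.float64(-1.3892431346567613)]
top box [0.46071604 0.1931984  0.06      ] [np.float64(0.1201), np.float64(0.0933), np.float64(0.1196), np.float64(0.0913)] [np.float64(0.18891896425943863), np.float64(0.17208925366155592)] [0.45975339 0.19360908 0.06      ]
```

View pics/w4k.png

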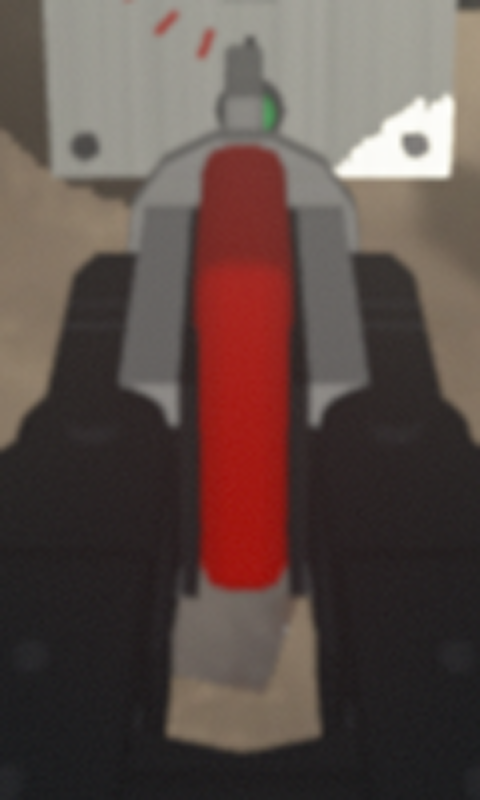

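```bash
python3 - <<'E'
from h import *
c=np.load('w4c.npy',allow_pickle=True).item()
p=np.array([.4586,.1917,.2377]);A=rot([3.1414,-.0043,-2.9675])
for n,q in dict(bitbot=(.0147,0,.0565),bittop=(.0147,0,.0365),collar=(.0147,0,.0245),bowbot=(.0187,0,.0165),bownear=(.0187,0,-.0135),bowfar=(-.0173,0,-.0135)).items():
    u=proj(c,p+A.apply(q)); print(n,u.round(1),((u-[260,200]+.5)*4).round(0))
E
```

```text
bitbot [321.8 209.8] [249.  41.]
bittop [321.9 223.6] [250.  97.]
collar [322.  233.5] [250. 136.]
bowbot [322.1 232.4] [250. 132.]
bownear [322.4 266.2] [251. 267.]
bowfar [322.2 349.9] [251. 602.]
```

```bash
python3 - <<'E'
from h import *
where();r=[np.pi,0,.178+np.pi]
plan([([.4605,.1930,.126],r)])
E
```

```text
t 6.35 p [0.4586 0.1919 0.2378] rpy [ 3.1412 -0.0041 -2.9674] F [-0.3  1.2 -0.3] M [-0.083  0.043 -0.014] w 0.0081 q [ 0.17  0.46 -0.9   1.91  0.43  0.99  0.82]
[-0.017  0.005  0.745  0.    -0.005 -0.005]
```

Call:
{"api": "arm_command", "payload": {
  "deltas": [
    [-1, -0.017, 0.005, 0.25, 0, -0.005, -0.005],
    [-1, -0.017, 0.005, 0.5, 0, -0.005, -0.005],
    [-1, -0.017, 0.005, 0.7, 0, -0.005, -0.005],
    [-1, -0.017, 0.005, 0.745, 0, -0.005, -0.005],
    [-1, -0.017, 0.005, 0.745, 0, -0.005, -0.005],
    [-1, -0.017, 0.005, 0.745, 0, -0.005, -0.005]
  ]
}}

```text
clock: 7.1
position: [0.4608, 0.1945, 0.1273]
tool_rot: [3.14, 0.002, -2.962]
force: [0.7, 0.8, -0.5]
grip_width: 0.0082
```

```bash
python3 - <<'E'
from h import *
where();c=cams.get_calibration('wrist');im=cams.grab_frame('wrist')
cv2.imwrite('pics/w5.png',im); np.save('w5c.npy',c,allow_pickle=True)
crop(im,270,370,160,300,5,'w5c.png')
r=[np.pi,0,.178+np.pi]
plan([([.4605,.1930,.1165],r)])
E
```

```text
t 7.1 p [0.4608 0.1945 0.1273] rpy [ 3.1405e+00  1.7000e-03 -2.9619e+00] F [ 0.7  0.8 -0.5] M [ 0.012 -0.002  0.018] w 0.0082 q [ 0.06  0.61 -0.78  2.    0.62  0.77  0.66]
[ 0.003 -0.01   0.071  0.001  0.002  0.002]
```

View pics/w5c.png

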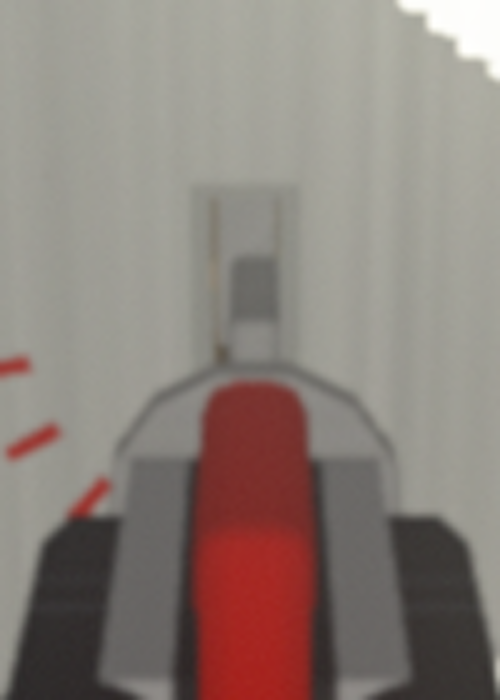

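```bash
python3 - <<'E'
from h import *
c=np.load('w5c.npy',allow_pickle=True).item()
f=lambda x,y:((x+.5)/5-.5+270,(y+.5)/5-.5+160)
a=onz(c,*f(245.5,185.5),.06);b=onz(c,*f(254,257),.0708)
for z in(.0695,.0708,.072):
  d=onz(c,*f(254,257),z)-a
  A=rot([np.pi,0,.178+np.pi]);print(A.inv().apply(d))
E
```

```text
[-0.00515597  0.00097472 -0.0095    ]
[-0.00468176  0.00097362 -0.0108    ]
[-0.00424403  0.00097261 -0.012     ]
```

Call:
{"api": "arm_command", "payload": {
  "deltas": [
    [-1, 0.005, -0.0065, 0, 0, 0, 0],
    [-1, 0.005, -0.0065, 0.03, 0, 0, 0],
    [-1, 0.005, -0.0065, 0.06, 0, 0, 0],
    [-1, 0.005, -0.0065, 0.075, 0, 0, 0],
    [-1, 0.005, -0.0065, 0.085, 0, 0, 0],
    [-1, 0.005, -0.0065, 0.085, 0, 0, 0]
  ]
}}

```text
clock: 7.9
position: [0.4595, 0.1935, 0.1133]
tool_rot: [3.141, -0.0, -2.961]
force: [-0.7, -0.5, -0.6]
grip_width: 0.0083
```

```bash
python3 - <<'E'
from h import *
where();c=cams.get_calibration('wrist');im=cams.grab_frame('wrist')
cv2.imwrite('pics/w6.png',im); np.save('w6c.npy',c,allow_pickle=True)
crop(im,270,370,160,300,5,'w6c.png')
E
```

```text
t 7.9 p [0.4595 0.1935 0.1133] rpy [ 3.1406e+00 -1.0000e-04 -2.9612e+00] F [-0.7 -0.5 -0.6] M [ 0.017 -0.003 -0.006] w 0.0083 q [ 0.05  0.63 -0.76  2.01  0.64  0.75  0.64]
```

View pics/w6c.png

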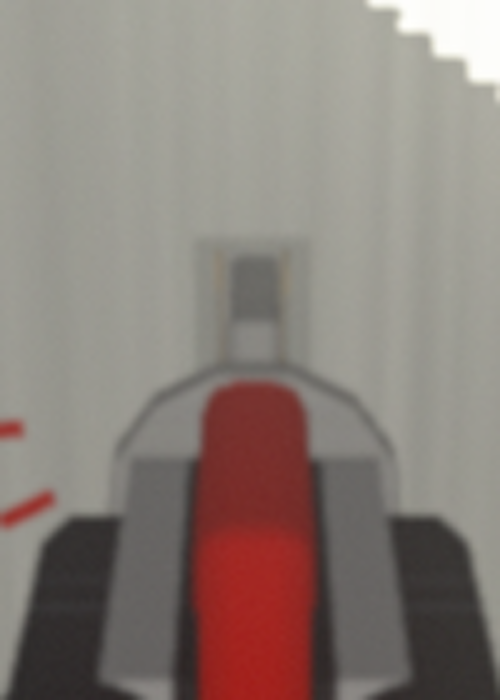

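Call:
{"api": "arm_command", "payload": {
  "deltas": [
    [-1, -0.002, 0, 0.03, 0, 0, 0],
    [-1, -0.002, 0, 0.06, 0, 0, 0],
    [-1, -0.002, 0, 0.09, 0, 0, 0],
    [-1, -0.002, 0, 0.11, 0, 0, 0],
    [-1, -0.002, 0, 0.125, 0, 0, 0],
    [-1, -0.002, 0, 0.135, 0, 0, 0],
    [-1, -0.002, 0, 0.135, 0, 0, 0]
  ]
}}

```text
clock: 8.82
position: [0.4599, 0.1935, 0.0932]
tool_rot: [3.141, 0.0, -2.961]
force: [0.3, -0.4, -0.8]
grip_width: 0.0081
```

```bash
python3 - <<'E'
from h import *
where()
E
```

```text
t 8.82 p [0.4599 0.1935 0.0932] rpy [ 3.1407e+00  1.0000e-04 -2.9615e+00] F [ 0.3 -0.4 -0.8] M [-0.039  0.018 -0.006] w 0.0081 q [ 0.02  0.66 -0.73  2.02  0.68  0.71  0.61]
```

Call:
{"api": "arm_command", "payload": {
  "deltas": [
    [-1, 0, 0, 0.01, 0, 0, 0],
    [-1, 0, 0, 0.02, 0, 0, 0],
    [-1, 0, 0, 0.028, 0, 0, 0],
    [-1, 0, 0, 0.028, 0, 0, 0]
  ]
}}

```text
clock: 9.32
position: [0.4599, 0.1935, 0.0889]
tool_rot: [3.141, -0.0, -2.961]
force: [1.0, 0.3, -0.6]
grip_width: 0.0078
```

```bash
python3 - <<'E'
from h import *
where()
E
```

```text
t 9.32 p [0.4599 0.1935 0.0889] rpy [ 3.1407 -0.     -2.9613] F [ 1.   0.3 -0.6] M [0.055 0.021 0.011] w 0.0078 q [ 0.02  0.67 -0.73  2.02  0.69  0.71  0.6 ]
```

Call:
{"api": "arm_command", "payload": {
  "deltas": [
    [-1, 0, 0, 0.007, 0, 0, 0],
    [-1, 0, 0, 0.007, 0, 0, 0],
    [-1, 0, 0, 0.013, 0, 0, 0],
    [-1, 0, 0, 0.013, 0, 0, 0]
  ]
}}

```text
clock: 9.82
position: [0.46, 0.1936, 0.0884]
tool_rot: [-3.141, 0.001, -2.961]
force: [-11.3, -7.5, 39.6]
grip_width: 0.0084
```

```bash
python3 - <<'E'
from h import *
where();cv2.imwrite('pics/w7.png',cams.grab_frame('wrist'))
E
```

```text
t 9.82 p [0.46   0.1936 0.0884] rpy [-3.1415e+00  1.3000e-03 -2.9614e+00] F [-11.3  -7.5  39.6] M [-1.374  2.289 -0.05 ] w 0.0084 q [ 0.02  0.67 -0.72  2.02  0.69  0.7   0.6 ]
```

View pics/w7.png

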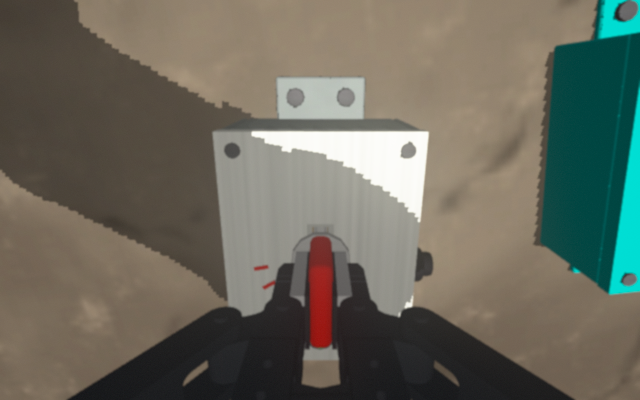

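Call:
{"api": "arm_command", "payload": {
  "deltas": [
    [-1, 0, 0, -0.007, 0, 0, 0],
    [-1, 0, 0, -0.007, 0, 0, 0],
    [-1, 0, 0, -0.007, 0, 0, 0]
  ]
}}

```text
clock: 10.25
position: [0.46, 0.1936, 0.0885]
tool_rot: [3.141, 0.001, -2.961]
force: [-3.4, -2.1, 14.6]
grip_width: 0.0082
```

```bash
python3 - <<'E'
from h import *
where()
E
```

```text
t 10.25 p [0.46   0.1936 0.0885] rpy [ 3.1409e+00  7.0000e-04 -2.9614e+00] F [-3.4 -2.1 14.6] M [-0.515  0.75  -0.014] w 0.0082 q [ 0.02  0.67 -0.72  2.02  0.69  0.7   0.6 ]
```

Call:
{"api": "arm_command", "payload": {
  "deltas": [
    [-1, 0, 0, -0.002, 0, 0, 0.05],
    [-1, 0, 0, -0.002, 0, 0, 0.13],
    [-1, 0, 0, -0.002, 0, 0, 0.22],
    [-1, 0, 0, -0.002, 0, 0, 0.31],
    [-1, 0, 0, -0.002, 0, 0, 0.4],
    [-1, 0, 0, -0.002, 0, 0, 0.49],
    [-1, 0, 0, -0.002, 0, 0, 0.55],
    [-1, 0, 0, -0.002, 0, 0, 0.55]
  ]
}}

```text
clock: 11.25
position: [0.4601, 0.1935, 0.0886]
tool_rot: [3.141, 0.0, 2.889]
force: [-0.9, -1.3, 6.5]
grip_width: 0.0082
```

```bash
cat >> h.py <<'E'
def avg(n=8):
    L=[]
    for _ in range(n):
        s=telemetry.observe();L.append(np.r_[s['force'],s['moment'],s['position'],s['tool_rot'][2]]);cams.grab_frame('wrist')
    L=np.array(L);m=L.mean(0);print('t',s['clock'],'F',m[:3].round(1),'M',m[3:6].round(3),'sd',L[:,5].std().round(3),'p',m[6:9].round(4),'yaw-slot',(m[9]+np.pi-.178).round(4))
E
python3 - <<'E'
from h import *
where();avg(4)
E
```

```text
t 11.25 p [0.4601 0.1935 0.0886] rpy [3.1408e+00 2.0000e-04 2.8889e+00] F [-0.9 -1.3  6.5] M [-0.457  0.06  -0.077] w 0.0082 q [-0.06  0.64 -0.62  2.03  0.6   0.66  0.25]
t 11.4 F [-0.5 -1.3  6.3] M [-0.411  0.076 -0.053] sd 0.037 p [0.4601 0.1934 0.0886] yaw-slot 5.8529
```

```bash
sed -i "s/(m\[9\]+np.pi-.178)/(-((m[9]+np.pi-.178+np.pi)%(2*np.pi)-np.pi))/; s/yaw-slot/cw/" h.py
python3 - <<'E'
from h import *
avg(6)
E
```

```text
t 11.7 F [-0.6 -1.8  6.6] M [-0.346  0.123 -0.041] sd 0.025 p [0.4601 0.1934 0.0886] cw 0.4301
```

Call:
{"api": "arm_command", "payload": {
  "deltas": [
    [-1, 0, 0, 0, 0, 0, 0.04],
    [-1, 0, 0, 0, 0, 0, 0.06],
    [-1, 0, 0, 0, 0, 0, 0.06]
  ]
}}

```text
clock: 12.12
position: [0.4601, 0.1934, 0.0886]
tool_rot: [3.141, 0.0, 2.842]
force: [-0.6, -1.4, 6.2]
grip_width: 0.0084
```

```bash
python3 - <<'E'
from h import *
avg(6)
E
```

```text
t 12.375 F [-0.5 -2.   6.6] M [-0.39   0.118  0.005] sd 0.027 p [0.4601 0.1934 0.0886] cw 0.4772
```

Call:
{"api": "arm_command", "payload": {
  "deltas": [
    [-1, 0, 0, 0, 0, 0, 0.04],
    [-1, 0, 0, 0, 0, 0, 0.06],
    [-1, 0, 0, 0, 0, 0, 0.06]
  ]
}}

```text
clock: 12.8
position: [0.4601, 0.1934, 0.0886]
tool_rot: [3.141, 0.0, 2.795]
force: [-0.6, -1.6, 6.3]
grip_width: 0.008
```

```bash
python3 - <<'E'
from h import *
avg(6)
E
```

```text
t 13.05 F [-0.5 -1.9  6.5] M [-0.373  0.15   0.001] sd 0.019 p [0.4601 0.1934 0.0885] cw 0.5243
```

Call:
{"api": "arm_command", "payload": {
  "deltas": [
    [-1, 0, 0, 0, 0, 0, 0.04],
    [-1, 0, 0, 0, 0, 0, 0.06],
    [-1, 0, 0, 0, 0, 0, 0.06]
  ]
}}

```text
clock: 13.48
position: [0.4601, 0.1935, 0.0886]
tool_rot: [3.141, 0.0, 2.748]
force: [-0.3, -1.4, 6.9]
grip_width: 0.0083
```

```bash
python3 - <<'E'
from h import *
avg(6)
E
```

```text
t 13.725 F [-0.4 -1.5  6.8] M [-0.384  0.115  0.009] sd 0.017 p [0.4601 0.1934 0.0886] cw 0.5714
```

Call:
{"api": "arm_command", "payload": {
  "deltas": [
    [-1, 0, 0, 0, 0, 0, 0.04],
    [-1, 0, 0, 0, 0, 0, 0.06],
    [-1, 0, 0, 0, 0, 0, 0.06]
  ]
}}

```text
clock: 14.15
position: [0.4601, 0.1934, 0.0886]
tool_rot: [3.141, 0.0, 2.701]
force: [-0.5, -1.3, 6.8]
grip_width: 0.0082
```

```bash
python3 - <<'E'
from h import *
avg(6)
E
```

```text
t 14.4 F [-0.4 -1.4  6.7] M [-0.377  0.108 -0.   ] sd 0.028 p [0.4601 0.1935 0.0886] cw 0.6185
```

Call:
{"api": "arm_command", "payload": {
  "deltas": [
    [-1, 0, 0, 0, 0, 0, 0.04],
    [-1, 0, 0, 0, 0, 0, 0.06],
    [-1, 0, 0, 0, 0, 0, 0.06]
  ]
}}

```text
clock: 14.82
position: [0.4601, 0.1934, 0.0886]
tool_rot: [3.141, -0.0, 2.654]
force: [-0.8, -2.1, 6.3]
grip_width: 0.0081
```

```bash
python3 - <<'E'
from h import *
avg(6)
E
```

```text
t 15.075 F [-0.5 -1.8  6.7] M [-0.37   0.093  0.01 ] sd 0.027 p [0.4601 0.1934 0.0886] cw 0.6657
```

Call:
{"api": "arm_command", "payload": {
  "deltas": [
    [-1, 0, 0, 0, 0, 0, 0.04],
    [-1, 0, 0, 0, 0, 0, 0.06],
    [-1, 0, 0, 0, 0, 0, 0.06]
  ]
}}

```text
clock: 15.5
position: [0.4601, 0.1934, 0.0885]
tool_rot: [3.141, -0.0, 2.607]
force: [-0.2, -1.4, 6.0]
grip_width: 0.0079
```

```bash
python3 - <<'E'
from h import *
avg(6)
E
```

```text
t 15.75 F [-0.6 -1.3  6.5] M [-0.367  0.104 -0.003] sd 0.033 p [0.4601 0.1934 0.0886] cw 0.7128
```

Call:
{"api": "arm_command", "payload": {
  "deltas": [
    [-1, 0, 0, 0, 0, 0, 0.04],
    [-1, 0, 0, 0, 0, 0, 0.06],
    [-1, 0, 0, 0, 0, 0, 0.06]
  ]
}}

```text
clock: 16.18
position: [0.4601, 0.1934, 0.0886]
tool_rot: [3.141, -0.0, 2.56]
force: [0.0, -1.3, 7.4]
grip_width: 0.008
```

```bash
python3 - <<'E'
from h import *
avg(6)
E
```

```text
t 16.425 F [-0.3 -1.6  6.6] M [-0.395  0.107  0.137] sd 0.042 p [0.4601 0.1934 0.0886] cw 0.7597
```

```bash
python3 - <<'E'
from h import *
avg(12)
E
```

```text
t 17.025 F [-0.7 -1.5  6.5] M [-0.394  0.112  0.111] sd 0.026 p [0.4601 0.1934 0.0886] cw 0.7597
```

Call:
{"api": "arm_command", "payload": {
  "deltas": [
    [-1, 0, 0, 0, 0, 0, 0.03],
    [-1, 0, 0, 0, 0, 0, 0.065],
    [-1, 0, 0, 0, 0, 0, 0.065]
  ]
}}

```text
clock: 17.45
position: [0.4601, 0.1935, 0.0886]
tool_rot: [3.141, -0.0, 2.509]
force: [-0.1, -2.9, 6.3]
grip_width: 0.0081
```

```bash
python3 - <<'E'
from h import *
avg(12)
E
```

```text
t 18.0 F [-0.4 -1.6  6.6] M [-0.388  0.094  0.159] sd 0.022 p [0.4601 0.1934 0.0886] cw 0.8108
```

Call:
{"api": "arm_command", "payload": {
  "deltas": [
    [-1, 0, 0, 0, 0, 0, 0.015],
    [-1, 0, 0, 0, 0, 0, 0.025],
    [-1, 0, 0, 0, 0, 0, 0.025]
  ]
}}

```text
clock: 18.42
position: [0.4601, 0.1934, 0.0885]
tool_rot: [3.141, -0.0, 2.489]
force: [-0.6, -1.1, 6.4]
grip_width: 0.0084
```

```bash
python3 - <<'E'
from h import *
avg(12)
s=where();plan([(s['position'],[np.pi,0,.178+np.pi])])
E
```

```text
t 18.975 F [-0.5 -1.6  6.2] M [-0.399  0.104  0.222] sd 0.025 p [0.4601 0.1934 0.0886] cw 0.8303
t 19.02 p [0.4601 0.1934 0.0886] rpy [ 3.1407e+00 -2.0000e-04  2.4893e+00] F [-1.  -1.4  6.7] M [-0.424  0.125  0.207] w 0.0082 q [-0.13  0.62 -0.52  2.03  0.51  0.62 -0.08]
[ 0.000e+00  0.000e+00  0.000e+00  1.000e-03  0.000e+00 -1.057e+00]
```

Call:
{"api": "arm_command", "payload": {
  "deltas": [
    [-1, 0, 0, 0, 0, 0, -0.05],
    [-1, 0, 0, 0, 0, 0, -0.13],
    [-1, 0, 0, 0, 0, 0, -0.22],
    [-1, 0, 0, 0, 0, 0, -0.31],
    [-1, 0, 0, 0, 0, 0, -0.4],
    [-1, 0, 0, 0, 0, 0, -0.49],
    [-1, 0, 0, 0, 0, 0, -0.58],
    [-1, 0, 0, 0, 0, 0, -0.6]
  ]
}}

```text
clock: 20.02
position: [0.4601, 0.1935, 0.0886]
tool_rot: [3.141, 0.0, 2.962]
force: [-0.3, -1.9, 7.0]
grip_width: 0.0079
```

Call:
{"api": "arm_command", "payload": {
  "deltas": [
    [-1, 0, 0, 0, 0, 0, -0.05],
    [-1, 0, 0, 0, 0, 0, -0.13],
    [-1, 0, 0, 0, 0, 0, -0.22],
    [-1, 0, 0, 0, 0, 0, -0.31],
    [-1, 0, 0, 0, 0, 0, -0.38],
    [-1, 0, 0, 0, 0, 0, -0.42],
    [-1, 0, 0, 0, 0, 0, -0.42]
  ]
}}

```text
clock: 20.9
position: [0.4601, 0.1934, 0.0886]
tool_rot: [3.141, 0.0, -2.993]
force: [-0.9, -1.7, 7.8]
grip_width: 0.008
```

```bash
python3 - <<'E'
from h import *
avg(8)
s=where();plan([(s['position'],[np.pi,0,.178+np.pi])])
E
```

```text
t 21.25 F [-0.7 -1.6  6.8] M [-0.395  0.113  0.037] sd 0.023 p [0.4601 0.1934 0.0886] cw 0.0294
t 21.3 p [0.4601 0.1934 0.0886] rpy [ 3.1408e+00  6.0000e-04 -2.9931e+00] F [-0.3 -2.   5.7] M [-0.381  0.082  0.033] w 0.0077 q [ 0.01  0.67 -0.72  2.02  0.68  0.7   0.58]
[ 0.     0.     0.     0.001  0.001 -0.038]
```

Call:
{"api": "arm_command", "payload": {
  "deltas": [
    [-1, 0, 0, 0, 0, 0, -0.02],
    [-1, 0, 0, 0, 0, 0, -0.04],
    [-1, 0, 0, 0, 0, 0, -0.04]
  ]
}}

```text
clock: 21.68
position: [0.4601, 0.1934, 0.0886]
tool_rot: [3.141, 0.001, -2.962]
force: [-1.4, -0.8, 7.2]
grip_width: 0.0081
```

```bash
python3 - <<'E'
from h import *
avg(8)
E
```

```text
t 22.025 F [-0.7 -1.5  7.2] M [-0.376  0.123 -0.004] sd 0.027 p [0.4601 0.1934 0.0886] cw -0.0019
```

Call:
{"api": "arm_command", "payload": {
  "deltas": [
    [-1, 0, 0, -0.005, 0, 0, 0],
    [-1, 0, 0, -0.01, 0, 0, 0],
    [-1, 0, 0, -0.015, 0, 0, 0],
    [-1, 0, 0, -0.015, 0, 0, 0]
  ]
}}

```text
clock: 22.58
position: [0.4598, 0.1934, 0.0906]
tool_rot: [3.141, -0.0, -2.961]
force: [-0.9, -1.3, -0.7]
grip_width: 0.0083
```

```bash
python3 - <<'E'
from h import *
avg(4)
E
```

```text
t 22.725 F [-0.3 -1.2 -1.2] M [-0.298  0.088 -0.019] sd 0.025 p [0.4598 0.1934 0.0906] cw -0.0021
```

Call:
{"api": "arm_command", "payload": {
  "deltas": [
    [-1, 0, 0, -0.02, 0, 0, 0],
    [-1, 0, 0, -0.04, 0, 0, 0],
    [-1, 0, 0, -0.06, 0, 0, 0],
    [-1, 0, 0, -0.06, 0, 0, 0]
  ]
}}

```text
clock: 23.28
position: [0.46, 0.1935, 0.1]
tool_rot: [3.141, 0.001, -2.961]
force: [-0.3, -1.9, -0.2]
grip_width: 0.0081
```

```bash
python3 - <<'E'
from h import *
avg(3)
cv2.imwrite('pics/w8.png',cams.grab_frame('wrist'))
E
```

```text
t 23.375 F [-0.2 -1.9  0.1] M [-0.427 -0.066 -0.068] sd 0.024 p [0.46   0.1935 0.0998] cw -0.0021
```

View pics/w8.png

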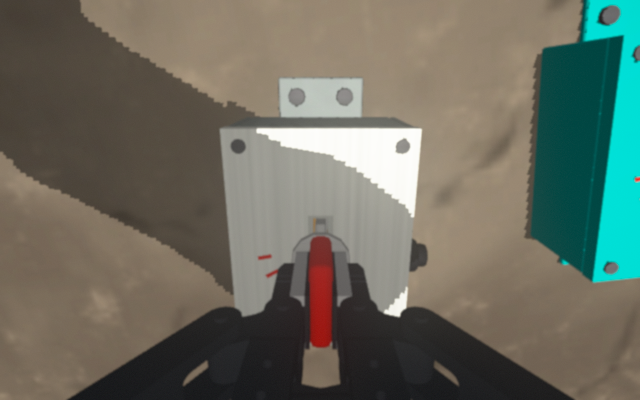

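Call:
{"api": "arm_command", "payload": {
  "deltas": [
    [-1, 0, 0, -0.04, 0, 0, 0],
    [-1, 0, 0, -0.08, 0, 0, 0],
    [-1, 0, 0, -0.12, 0, 0, 0],
    [-1, 0, 0, -0.16, 0, 0, 0],
    [-1, 0, 0, -0.3, 0, 0, 0],
    [-1, 0, 0, -0.55, 0, 0, 0],
    [-1, 0, 0, -0.8, 0, 0, 0],
    [-1, 0, 0, -0.8, 0, 0, 0]
  ]
}}

```text
clock: 24.48
position: [0.4608, 0.1938, 0.222]
tool_rot: [3.14, 0.004, -2.962]
force: [0.3, -0.4, -1.0]
grip_width: 0.008
```

```bash
python3 - <<'E'
from h import *
s=where();p=s['position'];tgt=np.array([.4945,-.1112,.22]);y0=s['tool_rot'][2]+2*np.pi;y1=np.pi-.168
plan([(p+(tgt-p)*k/3,[np.pi,0,y0+(y1-y0)*k/3]) for k in(1,2,3)])
E
```

```text
t 24.48 p [0.4608 0.1938 0.222 ] rpy [ 3.1402  0.004  -2.9618] F [ 0.3 -0.4 -1. ] M [-0.004 -0.043 -0.001] w 0.008 q [ 0.16  0.48 -0.89  1.92  0.46  0.95  0.8 ]
[ 0.048 -0.68   0.003  0.002  0.005  0.148]
[-0.031 -0.681  0.004  0.    -0.     0.148]
[-0.11  -0.673  0.004  0.    -0.     0.148]
```

Call:
{"api": "arm_command", "payload": {
  "deltas": [
    [-1, 0.024, -0.34, 0, 0, 0.005, 0.148],
    [-1, 0.048, -0.68, 0, 0, 0.005, 0.148],
    [-1, 0.048, -0.68, 0, 0, 0.005, 0.148]
  ]
}}

```text
clock: 24.85
position: [0.4711, 0.0877, 0.2186]
tool_rot: [-3.141, -0.005, -3.083]
force: [0.2, 0.8, -2.1]
grip_width: 0.0084
```

Call:
{"api": "arm_command", "payload": {
  "deltas": [
    [-1, -0.031, -0.68, 0, 0, 0, 0.148],
    [-1, -0.031, -0.68, 0, 0, 0, 0.148],
    [-1, -0.031, -0.68, 0, 0, 0, 0.148]
  ]
}}

```text
clock: 25.22
position: [0.4821, -0.0121, 0.2187]
tool_rot: [-3.141, -0.005, 3.086]
force: [-0.4, 0.4, -1.8]
grip_width: 0.0082
```

Call:
{"api": "arm_command", "payload": {
  "deltas": [
    [-1, -0.11, -0.34, 0, 0, 0, 0.148],
    [-1, -0.11, -0.67, 0, 0, 0, 0.148],
    [-1, -0.11, -0.67, 0, 0, 0, 0.148],
    [-1, -0.11, -0.67, 0, 0, 0, 0.148],
    [-1, -0.11, -0.67, 0, 0, 0, 0.148]
  ]
}}

```text
clock: 25.85
position: [0.4936, -0.1094, 0.2193]
tool_rot: [3.141, -0.004, 2.975]
force: [0.2, 0.4, -0.5]
grip_width: 0.0081
```

```bash
python3 - <<'E'
from h import *
s=where();c=cams.get_calibration('wrist');im=cams.grab_frame('wrist')
cv2.imwrite('pics/w9.png',im);np.save('w9c.npy',c,allow_pickle=True)
plan([([.4943,-.1112,.118],[np.pi,0,np.pi-.165])])
crop(im,250,390,90,260,4,'w9c.png')
E
```

```text
t 25.85 p [ 0.4936 -0.1094  0.2193] rpy [ 3.1414 -0.0039  2.9754] F [ 0.2  0.4 -0.5] M [-0.017 -0.012  0.002] w 0.0081 q [ 0.68  0.46 -0.76  1.91  0.39  0.93  1.13]
[-0.009 -0.01   0.676  0.    -0.005 -0.002]
```

View pics/w9c.png

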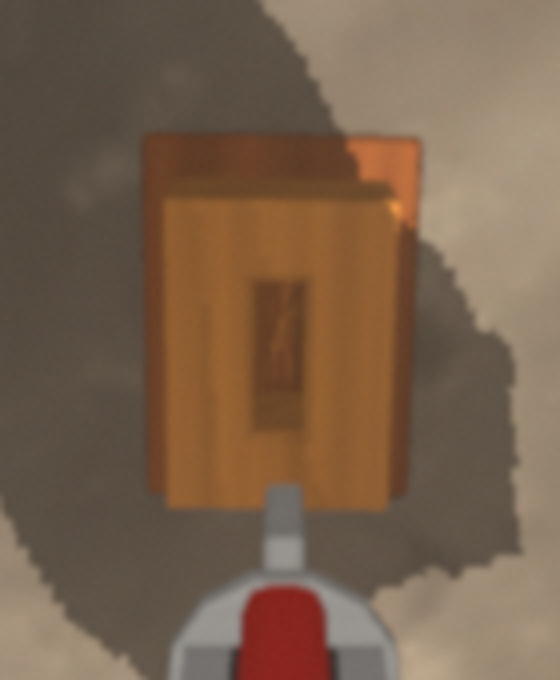

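```bash
python3 - <<'E'
from h import *
c=np.load('w9c.npy',allow_pickle=True).item()
f=lambda x,y:((x+.5)/4-.5+250,(y+.5)/4-.5+90)
P=[onz(c,*f(*q),.04) for q in((249,279),(307,279),(303,432),(251,432))]
print(np.mean(P,0),[np.linalg.norm(P[i]-P[i-1]).round(4) for i in range(4)],[np.arctan2(*(P[j]-P[i])[[1,0]]) for i,j in((0,3),(1,2))])
P=[onz(c,*f(*q),.04) for q in((165,199),(398,200),(390,509),(167,509))]
print(np.mean(P,0),[np.linalg.norm(P[i]-P[i-1]).round(4) for i in range(4)],[np.arctan2(*(P[j]-P[i])[[1,0]]) for i,j in((0,3),(1,2))])
E
```

```text
[ 0.49331929 -0.11162145  0.04      ] [np.float64(0.0348), np.float64(0.0126), np.float64(0.0348), np.float64(0.0116)] [np.float64(-0.16006372773628966), np.float64(-0.1862987167779671)]
[ 0.49402416 -0.1111915   0.04      ] [np.float64(0.0704), np.float64(0.0496), np.float64(0.0702), np.float64(0.0508)] [np.float64(-0.184479673948027), np.float64(-0.1669903071104304)]
```

Call:
{"api": "arm_command", "payload": {
  "deltas": [
    [-1, -0.005, -0.005, 0.25, 0, -0.005, 0],
    [-1, -0.005, -0.005, 0.5, 0, -0.005, 0],
    [-1, -0.005, -0.005, 0.66, 0, -0.005, 0],
    [-1, -0.005, -0.005, 0.7, 0, -0.005, 0],
    [-1, -0.005, -0.005, 0.7, 0, -0.005, 0],
    [-1, -0.005, -0.005, 0.7, 0, -0.005, 0]
  ]
}}

```text
clock: 26.65
position: [0.4943, -0.1118, 0.1153]
tool_rot: [-3.141, 0.001, 2.973]
force: [0.5, 0.4, -0.9]
grip_width: 0.0084
```

```bash
python3 - <<'E'
from h import *
s=where();c=cams.get_calibration('wrist');im=cams.grab_frame('wrist')
cv2.imwrite('pics/w10.png',im);np.save('w10c.npy',c,allow_pickle=True)
plan([([.4941,-.1107,.115],[np.pi,0,np.pi-.168])])
crop(im,260,380,140,300,4,'w10c.png')
E
```

```text
t 26.65 p [ 0.4943 -0.1118  0.1153] rpy [-3.1412e+00  1.5000e-03  2.9732e+00] F [ 0.5  0.4 -0.9] M [ 0.014 -0.007  0.031] w 0.0084 q [ 0.59  0.61 -0.66  1.99  0.56  0.72  0.99]
[ 0.002  0.008  0.002 -0.001  0.002 -0.001]
```

View pics/w10c.png

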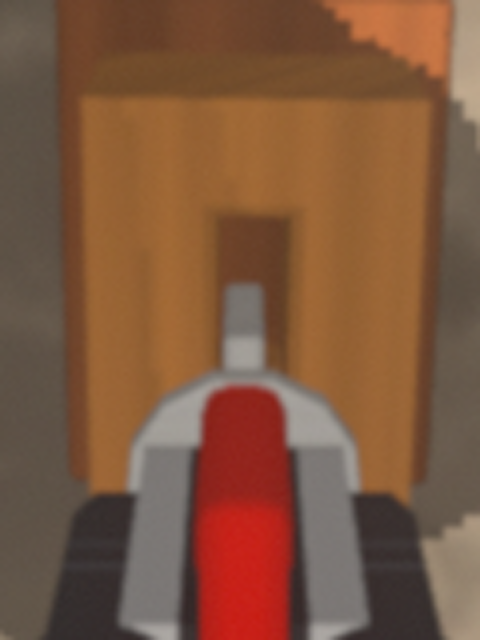

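Call:
{"api": "arm_command", "payload": {
  "deltas": [
    [-1, 0, 0.009, 0, 0, 0, 0],
    [-1, 0, 0.009, 0.06, 0, 0, 0],
    [-1, 0, 0.009, 0.12, 0, 0, 0],
    [-1, 0, 0.009, 0.18, 0, 0, 0],
    [-1, 0, 0.009, 0.23, 0, 0, 0],
    [-1, 0, 0.009, 0.27, 0, 0, 0],
    [-1, 0, 0.009, 0.29, 0, 0, 0],
    [-1, 0, 0.009, 0.29, 0, 0, 0]
  ]
}}

```text
clock: 27.7
position: [0.4939, -0.1105, 0.0707]
tool_rot: [-3.141, -0.0, 2.973]
force: [-0.6, 0.2, -0.9]
grip_width: 0.0082
```

```bash
python3 - <<'E'
from h import *
where()
E
```

```text
t 27.7 p [ 0.4939 -0.1105  0.0707] rpy [-3.1414e+00 -2.0000e-04  2.9731e+00] F [-0.6  0.2 -0.9] M [-0.039  0.004 -0.009] w 0.0082 q [ 0.54  0.68 -0.6   2.02  0.63  0.64  0.93]
```

Call:
{"api": "arm_command", "payload": {
  "deltas": [
    [-1, 0, 0, 0.006, 0, 0, 0],
    [-1, 0, 0, 0.012, 0, 0, 0],
    [-1, 0, 0, 0.016, 0, 0, 0],
    [-1, 0, 0, 0.016, 0, 0, 0]
  ]
}}

```text
clock: 28.2
position: [0.494, -0.1105, 0.0686]
tool_rot: [-3.141, 0.0, 2.973]
force: [-1.2, -0.3, 2.0]
grip_width: 0.008
```

```bash
python3 - <<'E'
from h import *
where()
E
```

```text
t 28.2 p [ 0.494  -0.1105  0.0686] rpy [-3.1413e+00  2.0000e-04  2.9730e+00] F [-1.2 -0.3  2. ] M [-0.038  0.233 -0.014] w 0.008 q [ 0.54  0.68 -0.59  2.02  0.64  0.63  0.92]
```

Contact, at the same height as when it was picked up. Opening.

Call:
{"api": "arm_command", "payload": {
  "deltas": [
    [-0.5, 0, 0, 0, 0, 0, 0],
    [-0.3, 0, 0, 0, 0, 0, 0],
    [0, 0, 0, 0, 0, 0, 0],
    [0.2, 0, 0, 0, 0, 0, 0],
    [0.2, 0, 0, 0, 0, 0, 0],
    [0.2, 0, 0, 0, 0, 0, 0]
  ]
}}

```text
clock: 28.95
position: [0.4939, -0.1105, 0.0684]
tool_rot: [-3.141, -0.0, 2.973]
force: [-0.5, 0.7, -0.1]
grip_width: 0.0509
```

```bash
python3 - <<'E'
from h import *
where()
E
```

```text
t 28.95 p [ 0.4939 -0.1105  0.0684] rpy [-3.1414e+00 -1.0000e-04  2.9731e+00] F [-0.5  0.7 -0.1] M [ 0.025 -0.02  -0.104] w 0.0509 q [ 0.54  0.68 -0.59  2.02  0.64  0.63  0.92]
```

Call:
{"api": "arm_command", "payload": {
  "deltas": [
    [0.2, 0, 0, -0.15, 0, 0, 0],
    [0.2, 0, 0, -0.4, 0, 0, 0],
    [0.2, 0, 0, -0.7, 0, 0, 0],
    [0.2, 0, 0, -1, 0, 0, 0],
    [0.2, 0, 0, -1, 0, 0, 0],
    [0.2, 0, 0, -1, 0, 0, 0]
  ]
}}

```text
clock: 29.7
position: [0.4936, -0.1107, 0.2181]
tool_rot: [-3.141, -0.0, 2.973]
force: [0.4, -0.5, -0.3]
grip_width: 0.0511
```

```bash
python3 - <<'E'
from h import *
where();c=cams.get_calibration('wrist');im=cams.grab_frame('wrist')
cv2.imwrite('pics/w11.png',im);np.save('w11c.npy',c,allow_pickle=True)
crop(im,260,380,90,230,5,'w11c.png')
t=cams.grab_frame('top');cv2.imwrite('pics/top2.png',t)
E
```

```text
t 29.7 p [ 0.4936 -0.1107  0.2181] rpy [-3.1410e+00 -3.0000e-04  2.9728e+00] F [ 0.4 -0.5 -0.3] M [ 0.006  0.059 -0.02 ] w 0.0511 q [ 0.69  0.46 -0.77  1.91  0.4   0.92  1.12]
```

View pics/w11c.png

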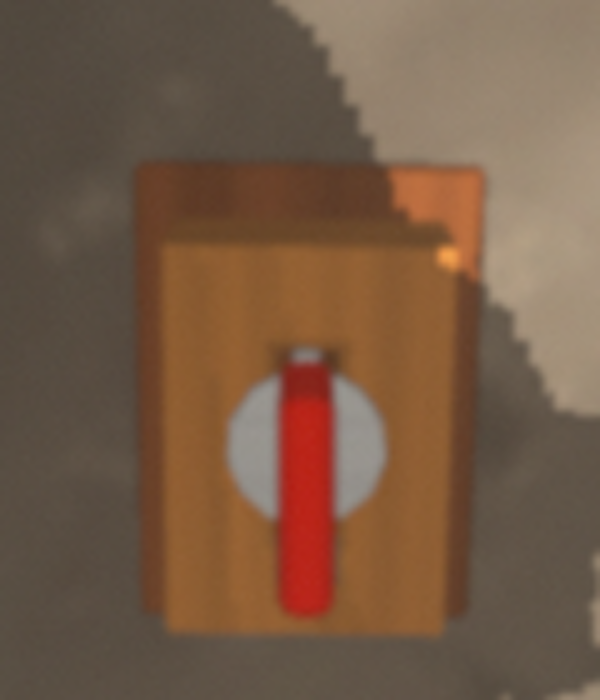

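View pics/top2.png

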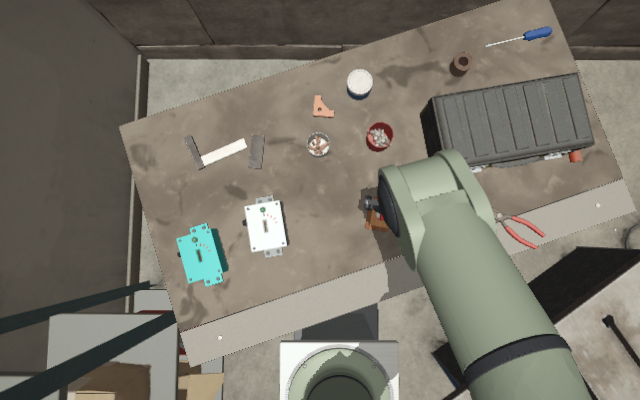

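```bash
python3 - <<'E'
from h import *
c=np.load('w11c.npy',allow_pickle=True).item()
f=lambda x,y:((x+.5)/5-.5+260,(y+.5)/5-.5+90)
a=onz(c,*f(227,448),.044);b=onz(c,*f(386,448),.044);print((a+b)/2,np.linalg.norm(a-b))
P=[onz(c,*f(*q),.04) for q in((162,244),(456,244),(444,634),(166,634))];print(np.mean(P,0))
n=onz(c,*f(305,393),.082);g=onz(c,*f(305,615),.082);print((n+g)/2,np.linalg.norm(n-g))
job.job_done();where()
E
```

```text
[ 0.49318314 -0.11135015  0.044     ] 0.027544349071023128
[ 0.49384832 -0.11139097  0.04      ]
[ 0.49227273 -0.11140601  0.082     ] 0.03542209566675706
the job is handed in; nothing more can be done
the job is handed in; nothing more can be done
```

I took the key from its stand and pushed it home in the key box. I then turned it clockwise to the sprung stop, turned it back, drew it out and returned it to the stand. The job was handed in at about 30 s; it gives no verdict.

**Stop:** The moment jumped at about 0.76 rad and had risen to about 0.22 N m when I stopped at 0.83 rad. I put the give at about 0.09 rad, and at most 0.12 from how far the hand turned after contact. The readings were noisy: one 0.02 rad step raised the moment by 0.06 instead of the expected 0.016, so this is an estimate, not a precise value.

**Lock:** The key came out with no measurable force, so it was in line with the slot. The wrist force peaked at about 40 N when the key first seated, which was more than I meant to use. I backed it off to about 7 N before turning.

**Stand:** The last picture shows the key's collar centre within about 1 mm of the stand's centre. Its measured diameter was 27.5 mm against 28, and the bow sits upright over it. The key touched down at the same height it was picked up from (TCP 0.0686 m against 0.0685 m).

**Bystanders:** The last top view shows the cup and the tin where they started. The arm hid the nut there, but it never came near it. The gripper ended open, 150 mm above the key.

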